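Gather the scrap ear-mould blanks in the tote's orange corner

TASK

First clear the two scrap ear-mould blanks off the green bench mat into the grey carrying tote while it stands on the bench. Then pick the tote up by its handle and tip it, orange corner lowest, until all four blanks have slid down and gathered in that corner, and finish while still holding it tilted and well clear of the bench, with the blanks at rest. Leave the other things on the bench where they are.

Things in the scene. Friction and masses are not known exactly. Their poses are not given: they have to be found in the camera images.
- tote: Light grey open tote, 0.3 kg, loose: 220 mm (its x) by 160 mm (its y), walls 40 mm high, walls and floor 3.5 mm thick. Origin: centre of its underside; z up. Smooth inside: blanks slide from about 15 degrees of tilt, briskly at 25 to 35. Posts 30 mm wide outside the middles of its short (x) walls carry a handle bar above it, along its x. Orange corner at -x, +y.
- tote_handle (a point): Middle of the tote's handle, 96 mm above its underside and over its centre: a black rubber grip 80 mm long (along the tote's x), 18 mm wide (its y), 24 mm high, on a bar 14 mm wide, 12 mm high and 232 mm long. Free air below the grip down to the tote's floor.
- tote_corner (a point): The tote's inner corner marked orange (floor patch and outer trim), at the level of its inner floor: x -106.5, y +76.5, z +3.5 mm in the tote's frame.
- mat: Green bench mat, fixed, 220 mm (its x) by 200 mm (its y), 3 mm thick. Origin: centre of its underside, on the bench. It lies on one side of the robot's middle line, the tote on the other; which is which varies.
- blank1_mid (a point): Scrap ear-mould blank 1 (red acrylic, 12 g), lying on the green mat, in its +y half: an oval body with rounded edges 28 mm long (its x), 22 mm wide (its y) and 14 mm high, with a round stub 12 mm across standing on top towards +x, 24 mm high overall. The point is 12 mm above its underside, at the middle; z is up at the start. Smooth.
- blank2_mid (a point): Scrap ear-mould blank 2 (blue acrylic, 12 g), lying on the green mat, in its -y half: an oval body with rounded edges 28 mm long (its x), 22 mm wide (its y) and 14 mm high, with a round stub 12 mm across standing on top towards +x, 24 mm high overall. The point is 12 mm above its underside, at the middle; z is up at the start. Smooth.
- blank3_mid (a point): Scrap ear-mould blank 3 (red acrylic, 12 g), lying in the tote from the start: an oval body with rounded edges 28 mm long (its x), 22 mm wide (its y) and 14 mm high, with a round stub 12 mm across standing on top towards +x, 24 mm high overall. The point is 12 mm above its underside, at the middle; z is up at the start. Smooth.
- blank4_mid (a point): Scrap ear-mould blank 4 (blue acrylic, 12 g), lying in the tote from the start: an oval body with rounded edges 28 mm long (its x), 22 mm wide (its y) and 14 mm high, with a round stub 12 mm across standing on top towards +x, 24 mm high overall. The point is 12 mm above its underside, at the middle; z is up at the start. Smooth.
- puck: Bystander: yellow battery puck, 48 mm across, 12 mm high, lying on the mat towards its +x edge. Origin: centre of its underside.
- driver: Bystander: small screwdriver with a red handle, 130 mm long, lying along x on the bench between mat and tote. Origin: under its middle.
- jar: Bystander: amber glass jar, 52 mm across, 60 mm high, at the far side of the bench. Origin: centre of its underside.
- case: Bystander: white hearing-aid charging case, 75 x 50 x 26 mm, at the far side of the bench. Origin: centre of its underside.
- dish: Bystander: white dish, 80 mm across, 30 mm high, at the left. Origin: centre of its underside.

How it is judged:
By the outcome, as a careful person would: the job done as asked, in the order asked, and still so for the second after the job is handed in, while the arm keeps its last pose, push and grip.
It also fails if it takes over 72 s, if anything falls off the work surface, if the arm or the gripper's body presses on something with over 40 N, if the wrist force passes 120 N, or if a joint passes its speed limit or range.

ROBOT

A 6-joint arm with a two-finger parallel gripper is mounted at the origin on the work surface. World frame = base frame: x ahead of the robot, y to its left, z up, the work surface at z = 0. Lengths are in m, angles in rad, forces in N, time in s.
With the tool pointing down it reaches from about 0.25 to 0.775 m from the base axis. Payload 4 kg.
Tool frame: the origin (TCP) lies midway between the tips of the shut fingers; the grasp point (between the pads) lies 19 mm behind it (robot.grasp_offset is the distance from the TCP to the grasp point, in m); z points along the fingers, y is the direction in which the jaws open and shut (so a half turn about z gives the same grasp; the last joint's range is limited). The gripper opens to 94 mm and grips with 3 to 60 N. Pads are 16 mm wide; open, the fingers measure 119 mm over their backs; the gripper's body (75 mm by 177 mm) begins 78 mm behind the grasp point.
Start: joints at [-1.38, 0.087, 1.371, -0, 1.684, -0.103], TCP at [0.159, -0.526, 0.206] pointing down, gripper open.
Joint ranges: [-3.1, 3.1], [-0.76, 2.03], [0.27, 2.55], [-1.08, 4.22], [0.17, 2.65], [-2.57, 2.57]. Speed limits (rad/s): [2.79, 2.79, 3.14, 3.14, 3.14, 3.14].

INTERFACE

Orientations are given as [roll, pitch, yaw] about the fixed x, y, z axes, in that order (R = Rz(yaw) Ry(pitch) Rx(roll)).
In Python, from bench import status, viewer, order, robot gives the robot as it stands. The module is installed in compiled form; this text tells all that it offers.
- The arm moves only by the tool move_arm, never from a script. Its argument "targets" is a list of rows, each a list of 3 entries, a list of its own where there are three numbers: the shift along the tool's x, y, z in mm, then the turn, a rotation vector about the tool's x, y, z in degrees, then the opening, from -1 (shut) to 1 (fully open). A call has 1 to 20 rows; each row is the pose to reach, as a shift and turn from the pose commanded when the call began, along the tool's axes at that moment; what a row does not reach only later rows make up. A row lasts 1/8 s, in which the tool goes at most 62.5 mm and 10.7 degrees, less where a joint would pass 70% of its speed; a pose out of reach is approached as far as the arm can. A call with a gripper value outside its range is refused whole. The fingers move at their own pace and stop on an object; the grip force is fixed at half the most. Time passes only in rows, so rows that repeat a pose let the fingers close. It gives the time, the measured TCP pose, the force and the opening at its end, in the units of the state.
- status.get_obs(): the state, without advancing time (a new reading comes with each control period).
- viewer.snapshot(name): name is "side" or "top" or "wrist"; returns the picture (480x640x3 uint8, red, green, blue); there is no depth.
- viewer.camera_model(name): a dict with "K" (3x3 intrinsics, pixels), "xyz" and "attitude" of the camera in the world; the wrist camera has in their place "T_tool_cam" (4x4, takes a point from camera to tool coordinates, whose origin is the TCP and whose axes are the flange's). Camera axes: x right, y up, looking along -z (the intrinsics and any distortion apply to the point x, -y, -z); pixel columns grow to the right and rows downward; lengths in m; the calibration is good to about 2 mm. A picture is of the moment at which its call begins: read the wrist's pose just before it. camera_model takes no time and is no camera call.
- order.close_job(): hands the job in, once; it reports no verdict.
The state is a dict: "time": time; "joint_positions": joint angles; "qvel": joint speeds; "joint_torque": joint torques, N m; "tool_pos": TCP position; "ee_rot": TCP orientation; "wrist_force": force on the tool from outside, world axes, zero at the start; "wrist_torque": the same for the moment, N m; "width": finger opening in m.
Only numpy, scipy, OpenCV 4.12 (cv2) and the standard library are available. Lean on these libraries where they do the work, as an engineer would, in place of code of your own. Each camera call takes 0.05 s, during which the arm holds its last target. There are 200 camera calls.

## Working session

There is one attempt and no reset: what is moved stays moved. The work goes in short steps, Python scripts to look and compute and a tool call to move; the robot and the scene stay as the last step left them, time stands still between calls to the robot, and variables do not carry over. Pictures are saved under pics/ and viewed, about 8 in all and at most 12, crops included, and the job is handed in when it is done.

Besides the shell and the picture viewer there is one more tool, called after ">>>" in YAML: its name, and indented under it one key for each argument. move_arm: Moves the arm, as the interface text tells. Its arguments: {"type":"object","properties":{"targets":{"type":"array"}},"required":["targets"]}

```bash
mkdir -p pics; cat > h.py <<'E'
import numpy as np, cv2
from scipy.spatial.transform import Rotation as R
from bench import status, viewer, order, robot
def rpy(a): return R.from_euler('xyz',a)
def snap(n,f=None):
    o=status.get_obs(); im=viewer.snapshot(n); m=viewer.camera_model(n); K=np.array(m['K'])
    if n=='wrist':
        T=np.eye(4);T[:3,:3]=rpy(o['ee_rot']).as_matrix();T[:3,3]=o['tool_pos'];T=T@np.array(m['T_tool_cam'])
    else:
        T=np.eye(4);a=np.array(m['attitude']);T[:3,:3]=a if a.shape==(3,3) else rpy(a).as_matrix();T[:3,3]=m['xyz']
    if f: cv2.imwrite(f,im[:,:,::-1])
    return im,K,T,m
def ray(u,v,z,K,T):
    d=np.linalg.inv(K)@[u,v,1]; d=T[:3,:3]@(d*[1,-1,-1]); c=T[:3,3]
    return c+d*(z-c[2])/d[2]
E
python3 - <<'E'
from h import *
for n in('top','side','wrist'):
    im,K,T,m=snap(n,f'pics/{n}0.png'); print(n,m)
print(status.get_obs(), [a for a in dir(robot) if a[0]!='_'])
E
```

```text
top {'K': array([[532.1556336,   0.       , 321.4292771],
       [  0.       , 532.1556336, 237.8483331],
       [  0.       ,   0.       ,   1.       ]]), 'xyz': array([0.43746255, 0.10074288, 1.34987114]), 'attitude': array([ 0.1251018 , -0.00700621, -1.54160928])}
side {'K': array([[472.1699962 ,   0.        , 323.36830604],
       [  0.        , 472.1699962 , 242.43397565],
       [  0.        ,   0.        ,   1.        ]]), 'xyz': array([ 0.45373277, -0.54592308,  0.65483215]), 'attitude': array([ 0.87667059, -0.00150522, -0.18018179])}
wrist {'K': array([[361.44009766,   0.        , 320.73954035],
       [  0.        , 361.44009766, 234.03384005],
       [  0.        ,   0.        ,   1.        ]]), 'T_tool_cam': array([[-3.99204624e-05,  9.66000698e-01,  2.58539457e-01,
         7.41140844e-02],
       [ 9.99999993e-01,  1.07716368e-05,  1.14160731e-04,
        -1.34271323e-03],
       [ 1.07494453e-04,  2.58539460e-01, -9.66000692e-01,
        -1.79780884e-01],
       [ 0.00000000e+00,  0.00000000e+00,  0.00000000e+00,
         1.00000000e+00]])}
{'time': 0.15, 'joint_positions': array([-1.38008870e+00,  8.77998328e-02,  1.37187293e+00, -5.75881580e-06,
        1.68358804e+00, -1.03089171e-01]), 'qvel': array([ 3.34452006e-04, -9.50960185e-04, -4.53823152e-03,  1.22150423e-03,
        1.15451738e-03, -2.58700124e-05]), 'joint_torque': array([ 1.54184978e-03, -3.40641475e+01, -3.02793252e+01,  7.17763533e-02,
        3.05633666e-02, -1.13751157e-04]), 'tool_pos': array([ 0.15919543, -0.52603169,  0.2045824 ]), 'ee_rot': array([-3.13993277e+00, -1.65970702e-04,  2.93796020e-01]), 'wrist_force': array([ 0.30516328,  0.51962196, -0.402873  ]), 'wrist_torque': array([0.00939056, 0.02657711, 0.01836993]), 'width': 0.09384896469093598} ['IKError', 'grasp_offset']
```

View pics/top0.png

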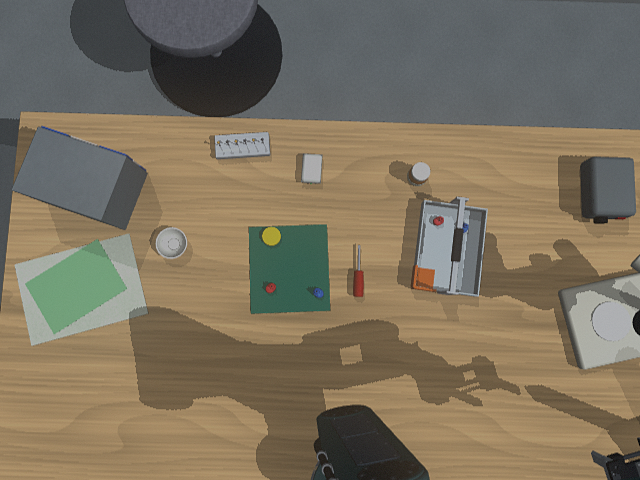

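The top view shows the mat on the left (centre ~290,268) with red at (270,288), blue at (318,293) and the puck at (271,236). The tote is on the right (~451,248), with its orange corner at (424,279) and grip at (457,245).

```bash
cat >> h.py <<'E'
def blobs(im,col,amin=20):
    h=cv2.cvtColor(im,cv2.COLOR_RGB2HSV)
    r={'red':[((0,150,90),(7,255,255)),((173,150,90),(180,255,255))],'blue':[((105,130,60),(130,255,255))],
       'orange':[((8,190,150),(17,255,255))],'green':[((60,90,30),(90,255,140))],'black':[((0,0,0),(180,255,45))],'yellow':[((22,150,120),(33,255,255))]}[col]
    m=sum(cv2.inRange(h,np.array(a),np.array(b)) for a,b in r)
    cs,_=cv2.findContours(m,cv2.RETR_EXTERNAL,cv2.CHAIN_APPROX_NONE)
    return sorted([(cv2.contourArea(c),)+cv2.minAreaRect(c) for c in cs if cv2.contourArea(c)>amin],key=lambda t:-t[0])
E
python3 - <<'E'
from h import *
im,K,T,m=snap('top')
for c,z in(('red',.013),('blue',.013),('orange',.004),('yellow',.015),('black',.108)):
    for b in blobs(im,c)[:6]:
        print(c,np.round(b[0]),np.round(b[1]),np.round(b[2]),round(b[3]),np.round(ray(*b[1],z,K,T),4))
cv2.imwrite('pics/tc.png',cv2.resize(im[190:310,240:500,::-1],None,fx=3,fy=3,interpolation=cv2.INTER_CUBIC))
E
```

```text
red 176.0 [359. 284.] [25.  8.] 90 [ 0.4934 -0.0012  0.013 ]
red 56.0 [270. 288.] [ 7. 10.] 45 [0.4769 0.22   0.013 ]
blue 53.0 [318. 292.] [9. 7.] 34 [0.4685 0.1005 0.013 ]
yellow 247.0 [271. 236.] [18. 18.] 45 [0.6077 0.2239 0.015 ]
black 6790.0 [221.  68.] [ 94. 131.] 70 [1.004  0.3543 0.108 ]
black 3014.0 [360. 442.] [73. 93.] 90 [ 0.1337 -0.0046  0.108 ]
black 530.0 [622. 466.] [33. 26.] 0 [ 0.0992 -0.5926  0.108 ]
black 101.0 [636. 322.] [23.  6.] 90 [ 0.4183 -0.6372  0.108 ]
black 74.0 [600. 219.] [ 6. 13.] 90 [ 0.6588 -0.5636  0.108 ]
black 21.0 [204. 113.] [43.  5.] 11 [0.889  0.3903 0.108 ]
```

View pics/tc.png

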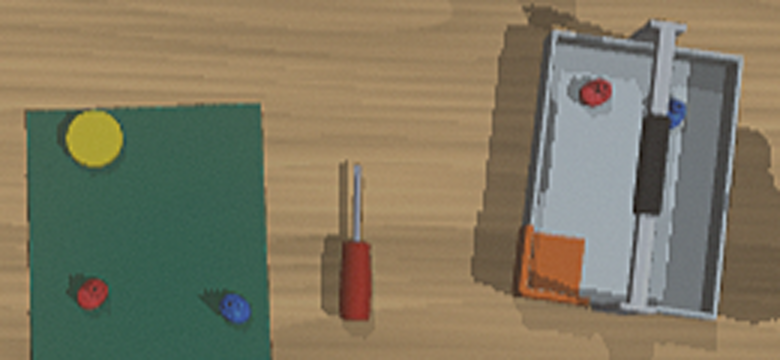

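Crop: the red and blue ovals are on the mat, the tote is yawed slightly, and its red and blue are at its far end. I'll go above the two mat blanks for a close look.

```bash
cat >> h.py <<'E'
def go(p,rot):
    "shift mm / rotvec deg in tool axes to reach p, rot (Rotation)"
    o=status.get_obs(); Rt=rpy(o['ee_rot'])
    return np.round(Rt.inv().apply(np.array(p)-o['tool_pos'])*1e3,1), np.round(np.degrees((Rt.inv()*rot).as_rotvec()),1)
def down(yaw): return rpy([np.pi,0,yaw])
E
python3 - <<'E'
from h import *
m=viewer.camera_model('top');K=np.array(m['K']);T=np.eye(4);T[:3,:3]=rpy(m['attitude']).as_matrix();T[:3,3]=m['xyz']
f=lambda u,v,z:ray(240+u/3,190+v/3,z,K,T)
a,b,g=f(665,25,.102),f(640,305,.102),f(652,165,.108)
print(a,b,g,'yaw',np.arctan2(*(a-b)[1::-1]))
for q in((554,32),(742,56),(716,317),(518,297)): print(f(*q,.04))
print(go([.47,.16,.25],down(0)))
E
```

```text
[ 0.69981619 -0.23569541  0.102     ] [ 0.4771013  -0.21535392  0.102     ] [ 0.58649251 -0.22345111  0.108     ] yaw -0.0910815266910541
[ 0.70405509 -0.15952064  0.04      ]
[ 0.68848491 -0.31666592  0.04      ]
[ 0.47112983 -0.2932539   0.04      ]
[ 0.48265241 -0.13113452  0.04      ]
(array([ 496.2, -566.8,  -44.4]), array([-0.1,  0. , 16.8]))
```

>>> move_arm:
  targets:
    - [[496,-567,-44],[0,0,16.8],1]
    - [[496,-567,-44],[0,0,16.8],1]
    - [[496,-567,-44],[0,0,16.8],1]
    - [[496,-567,-44],[0,0,16.8],1]
    - [[496,-567,-44],[0,0,16.8],1]
    - [[496,-567,-44],[0,0,16.8],1]
    - [[496,-567,-44],[0,0,16.8],1]
    - [[496,-567,-44],[0,0,16.8],1]
    - [[496,-567,-44],[0,0,16.8],1]
    - [[496,-567,-44],[0,0,16.8],1]
    - [[496,-567,-44],[0,0,16.8],1]
    - [[496,-567,-44],[0,0,16.8],1]
    - [[496,-567,-44],[0,0,16.8],1]
    - [[496,-567,-44],[0,0,16.8],1]
    - [[496,-567,-44],[0,0,16.8],1]

```text
time: 2.08
tool_pos: [0.4695, 0.1585, 0.2496]
ee_rot: [3.141, -0.0, -0.001]
wrist_force: [-0.1, 0.4, 0.5]
width: 0.0933
```

```bash
python3 - <<'E'
from h import *
im,K,T,m=snap('wrist','pics/w1.png'); o=status.get_obs(); print(o['tool_pos'],o['ee_rot'],o['time'])
for c in('red','blue'):
    for b in blobs(im,c)[:3]: print(c,b[0],np.round(b[1]),np.round(b[2]),round(b[3]),np.round(ray(*b[1],.012,K,T),4))
E
```

```text
[0.46954006 0.15848125 0.2497379 ] [ 3.14127616e+00 -4.66531026e-04 -1.60901182e-03] 2.125
red 905.0 [459. 184.] [18. 58.] 5 [4.908e-01 1.000e-04 1.200e-02]
red 298.5 [266. 199.] [17. 22.] 45 [0.4742 0.2229 0.012 ]
blue 313.5 [369. 206.] [22. 18.] 34 [0.4655 0.1033 0.012 ]
```

View pics/w1.png

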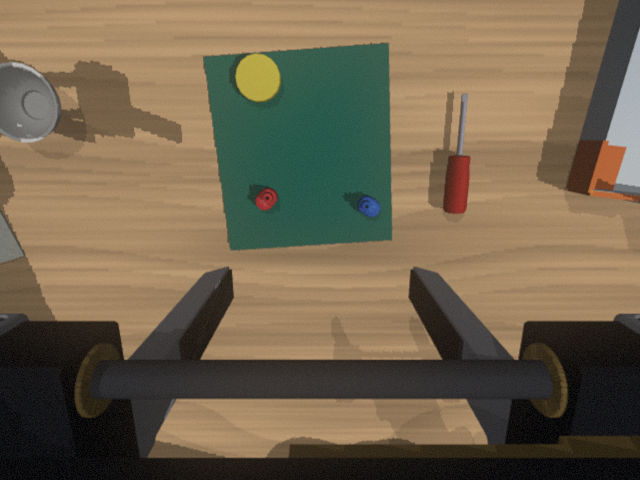

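Both mat blanks are clear in the wrist view: red at (266,199), blue at (369,206). I'll enlarge them to read their orientation.

```bash
python3 - <<'E'
from h import *
im=cv2.imread('pics/w1.png')
c=[cv2.resize(im[v-22:v+22,u-22:u+22],(396,396),interpolation=cv2.INTER_CUBIC) for u,v in((266,199),(369,206))]
cv2.imwrite('pics/w1c.png',np.hstack(c))
E
```

```text
(no output)
```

View pics/w1c.png

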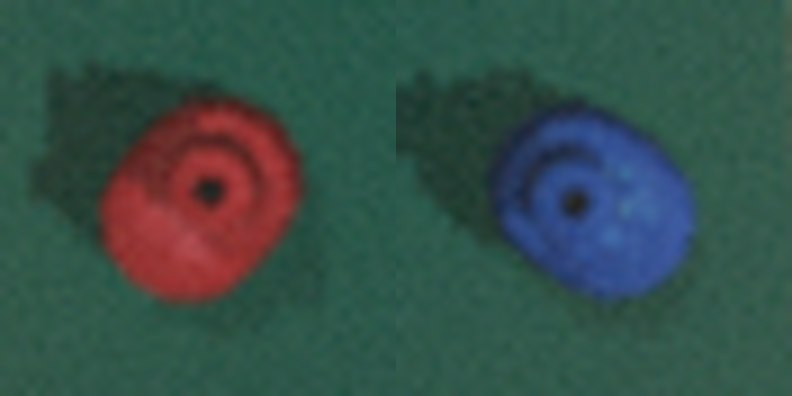

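Red's long axis runs up-right in the image (yaw about −45°). Blue's runs up-left (yaw about +55°). I'll grasp red with tool yaw 135°, which keeps joint 6 in range.

```bash
python3 - <<'E'
from h import *
print(go([.4742,.2229,.10],down(np.radians(135))))
E
```

```text
(array([  4.5, -64.5, 149.7]), array([   0. ,    0. , -135.1]))
```

>>> move_arm:
  targets:
    - [[4,-64,150],[0,0,-135],0.1]
    - [[4,-64,150],[0,0,-135],0.1]
    - [[4,-64,150],[0,0,-135],0.1]
    - [[4,-64,150],[0,0,-135],0.1]
    - [[4,-64,150],[0,0,-135],0.1]
    - [[4,-64,150],[0,0,-135],0.1]
    - [[4,-64,150],[0,0,-135],0.1]
    - [[4,-64,150],[0,0,-135],0.1]
    - [[4,-64,150],[0,0,-135],0.1]
    - [[4,-64,150],[0,0,-135],0.1]
    - [[4,-64,150],[0,0,-135],0.1]
    - [[4,-64,150],[0,0,-135],0.1]
    - [[4,-64,150],[0,0,-135],0.1]
    - [[4,-64,150],[0,0,-135],0.1]
    - [[4,-64,150],[0,0,-135],0.1]

```text
time: 4.0
tool_pos: [0.4739, 0.2231, 0.0997]
ee_rot: [3.141, 0.0, 2.354]
wrist_force: [0.0, -0.4, 0.2]
width: 0.0516
```

```bash
cat >> h.py <<'E'
def look(col,f,z=.010):
    im,K,T,m=snap('wrist',f); o=status.get_obs(); print(o['tool_pos'],o['ee_rot'],o['width'],o['time'])
    for b in blobs(im,col,60)[:4]:
        p=ray(*b[1],z,K,T); q=cv2.boxPoints(b[1:]); w=[ray(*c,z,K,T) for c in q]
        e=[w[1]-w[0],w[2]-w[1]]; l=max(e,key=np.linalg.norm)
        print(col,b[0],np.round(b[1]),np.round(p,4),'sizes',[round(np.linalg.norm(x)*1e3,1) for x in e],'axis yaw',round(np.degrees(np.arctan2(l[1],l[0]))))
E
python3 - <<'E'
from h import *
look('red','pics/w2.png')
E
```

```text
[0.47389941 0.22335456 0.09971459] [3.14119341e+00 2.76089292e-04 2.35458808e+00] 0.05192341793247643 4.05
red 696.0 [322. 242.] [0.4752 0.2224 0.01  ] sizes [np.float64(20.7), np.float64(26.7)] axis yaw -45
```

View pics/w2.png

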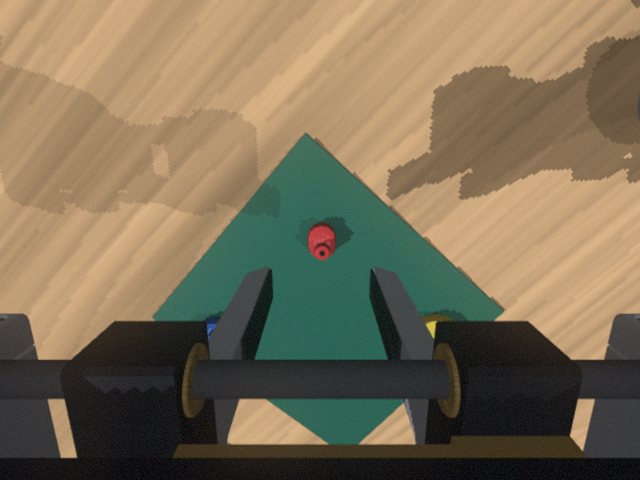

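Red at (322,242) sits centred between the fingers with its long axis along tool x, so I'll descend, close and lift.

>>> move_arm:
  targets:
    - [[-1,0,50],[0,0,0],0.1]
    - [[-1,0,80],[0,0,0],0.1]
    - [[-1,0,93],[0,0,0],0.1]
    - [[-1,0,93],[0,0,0],0.1]
    - [[-1,0,93],[0,0,0],-1]
    - [[-1,0,93],[0,0,0],-1]
    - [[-1,0,93],[0,0,0],-1]
    - [[-1,0,93],[0,0,0],-1]
    - [[-1,0,93],[0,0,0],-1]
    - [[-1,0,80],[0,0,0],-1]
    - [[-1,0,50],[0,0,0],-1]
    - [[-1,0,0],[0,0,0],-1]
    - [[-1,0,-30],[0,0,0],-1]
    - [[-1,0,-30],[0,0,0],-1]

```text
time: 5.8
tool_pos: [0.4764, 0.2239, 0.133]
ee_rot: [3.135, 0.003, 2.357]
wrist_force: [-0.9, 0.3, 0.1]
width: 0.0218
```

```bash
python3 - <<'E'
from h import *
c=np.array([.5866,-.2251,0]);Rt=rpy([0,0,-.1])
look('red','pics/w3.png',.13)
for d in((-.055,.042,.03),(.005,.042,.03)):
    print(c+Rt.apply(d))
p=c+Rt.apply((-.055,.042,.13)); print(go(p,down(np.pi/2-.1)))
E
```

```text
[0.47500326 0.22334643 0.13040072] [3.13955137e+00 1.13385546e-03 2.35678099e+00] 0.021554096196990252 5.85
red 1364.5 [320. 294.] [0.4806 0.2192 0.13  ] sizes [np.float64(19.9), np.float64(29.7)] axis yaw -44
[ 0.53606777 -0.17781899  0.03      ]
[ 0.59576802 -0.18380899  0.03      ]
(array([-3.267e+02, -2.407e+02,  3.000e-01]), array([ 0.1,  0. , 50.8]))
```

Red is held (21.6 mm). Now carry it to the tote and release it.

>>> move_arm:
  targets:
    - [[-327,-241,0],[0,0,50.8],-1]
    - [[-327,-241,0],[0,0,50.8],-1]
    - [[-327,-241,0],[0,0,50.8],-1]
    - [[-327,-241,0],[0,0,50.8],-1]
    - [[-327,-241,0],[0,0,50.8],-1]
    - [[-327,-241,0],[0,0,50.8],-1]
    - [[-327,-241,0],[0,0,50.8],-1]
    - [[-327,-241,0],[0,0,50.8],-1]
    - [[-327,-241,0],[0,0,50.8],-1]
    - [[-327,-241,0],[0,0,50.8],-1]
    - [[-327,-241,0],[0,0,50.8],-1]

```text
time: 7.22
tool_pos: [0.5355, -0.1772, 0.1295]
ee_rot: [3.142, -0.0, 1.472]
wrist_force: [-0.0, -0.2, -0.7]
width: 0.0215
```

```bash
python3 - <<'E'
from h import *
look('orange','pics/w4.png',.004)
print(go([.5361,-.1778,.023],down(np.pi/2-.1)))
E
```

```text
[ 0.53560693 -0.17741499  0.12964065] [3.14131801e+00 1.08559803e-04 1.47164957e+00] 0.021652040197429872 7.275
(array([ -0.3,   0.5, 106.6]), array([0., 0., 0.]))
```

View pics/w4.png

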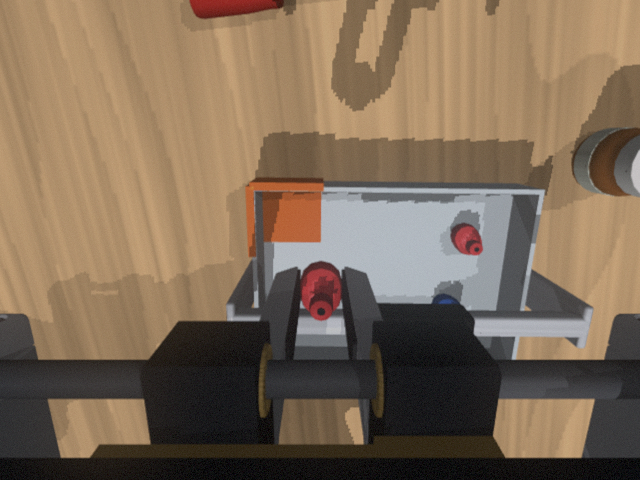

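Red is held at (320,294), above the tote's orange half and clear of the bar. I'll lower and release it.

>>> move_arm:
  targets:
    - [[0,0,50],[0,0,0],-1]
    - [[0,0,85],[0,0,0],-1]
    - [[0,0,102],[0,0,0],-1]
    - [[0,0,102],[0,0,0],-1]
    - [[0,0,102],[0,0,0],-0.2]
    - [[0,0,102],[0,0,0],-0.2]
    - [[0,0,102],[0,0,0],-0.2]
    - [[0,0,80],[0,0,0],-0.2]
    - [[0,0,30],[0,0,0],-0.2]
    - [[0,0,-20],[0,0,0],-0.2]
    - [[0,0,-20],[0,0,0],0.1]

```text
time: 8.65
tool_pos: [0.5386, -0.1798, 0.156]
ee_rot: [3.13, 0.004, 1.47]
wrist_force: [-0.4, -0.9, -0.2]
width: 0.0446
```

```bash
python3 - <<'E'
from h import *
look('red','pics/w5.png',.012)
print(go([.4655,.1033,.10],down(np.radians(55))))
E
```

```text
[ 0.53700643 -0.17908301  0.15264732] [3.13564631e+00 2.06602629e-03 1.47013944e+00] 0.04834724458279995 8.7
red 1600.5 [235.  12.] [ 0.4885 -0.0021  0.012 ] sizes [np.float64(67.5), np.float64(16.2)] axis yaw -6
red 116.0 [316. 221.] [ 0.5346 -0.1782  0.012 ] sizes [np.float64(20.0), np.float64(20.7)] axis yaw -96
(array([273.9, -99.8,  51.5]), array([ 0.4,  0. , 29.2]))
```

>>> move_arm:
  targets:
    - [[150,-55,0],[0,0,29],0.1]
    - [[150,-55,0],[0,0,29],0.1]
    - [[274,-100,49],[0,0,29.2],0.1]
    - [[274,-100,49],[0,0,29.2],0.1]
    - [[274,-100,49],[0,0,29.2],0.1]
    - [[274,-100,49],[0,0,29.2],0.1]
    - [[274,-100,49],[0,0,29.2],0.1]
    - [[274,-100,49],[0,0,29.2],0.1]
    - [[274,-100,49],[0,0,29.2],0.1]

```text
time: 9.82
tool_pos: [0.4641, 0.1031, 0.1007]
ee_rot: [3.141, -0.0, 0.958]
wrist_force: [1.4, 0.4, -0.1]
width: 0.0514
```

```bash
python3 - <<'E'
from h import *
look('blue','pics/w6.png')
E
```

```text
[0.46410598 0.10326463 0.10069827] [ 3.14105832e+00 -1.85071053e-04  9.58624821e-01] 0.05145838538733647 9.875
blue 764.0 [324. 236.] [0.465  0.1035 0.01  ] sizes [np.float64(20.7), np.float64(28.2)] axis yaw -124
```

>>> move_arm:
  targets:
    - [[0,1,50],[0,0,0],0.1]
    - [[0,1,80],[0,0,0],0.1]
    - [[0,1,94],[0,0,0],0.1]
    - [[0,1,94],[0,0,0],0.1]
    - [[0,1,94],[0,0,0],-1]
    - [[0,1,94],[0,0,0],-1]
    - [[0,1,94],[0,0,0],-1]
    - [[0,1,94],[0,0,0],-1]
    - [[0,1,94],[0,0,0],-1]
    - [[0,1,80],[0,0,0],-1]
    - [[0,1,50],[0,0,0],-1]
    - [[0,1,0],[0,0,0],-1]
    - [[0,1,-30],[0,0,0],-1]
    - [[0,1,-30],[0,0,0],-1]
    - [[0,1,-30],[0,0,0],-1]

```text
time: 11.75
tool_pos: [0.4635, 0.1036, 0.1291]
ee_rot: [-3.14, 0.002, 0.961]
wrist_force: [0.4, 0.1, -1.0]
width: 0.0218
```

```bash
python3 - <<'E'
from h import *
look('blue','pics/w7.png',.13)
print(go([.5958,-.1838,.13],down(np.pi/2-.1)))
E
```

```text
[0.46312762 0.10350348 0.12844711] [-3.13889019e+00  2.47886661e-03  9.60456893e-01] 0.02126538625973303 11.8
blue 1449.0 [320. 287.] [0.4609 0.103  0.13  ] sizes [np.float64(24.4), np.float64(24.4)] axis yaw 12
(array([-159.4,  273.4,   -1.9]), array([ -0.2,   0.1, -29.2]))
```

>>> move_arm:
  targets:
    - [[-159,273,0],[0,0,-29.2],-1]
    - [[-159,273,0],[0,0,-29.2],-1]
    - [[-159,273,0],[0,0,-29.2],-1]
    - [[-159,273,0],[0,0,-29.2],-1]
    - [[-159,273,0],[0,0,-29.2],-1]
    - [[-159,273,0],[0,0,-29.2],-1]
    - [[-159,273,0],[0,0,-29.2],-1]
    - [[-159,273,0],[0,0,-29.2],-1]
    - [[-159,273,0],[0,0,-29.2],-1]

```text
time: 12.92
tool_pos: [0.5967, -0.1813, 0.1307]
ee_rot: [-3.142, -0.0, 1.472]
wrist_force: [-0.4, 0.0, 0.9]
width: 0.0213
```

```bash
python3 - <<'E'
from h import *
look('blue','pics/w8.png',.012); look('red','pics/w8.png',.012)
E
```

```text
[ 0.59680471 -0.18152369  0.13088504] [ 3.14126357e+00 -4.67977607e-05  1.47209636e+00] 0.021485632952065865 12.975
blue 1341.5 [321. 289.] [ 0.5902 -0.2355  0.012 ] sizes [np.float64(44.2), np.float64(33.3)] axis yaw 84
blue 75.5 [384. 306.] [ 0.6454 -0.2578  0.012 ] sizes [np.float64(8.7), np.float64(15.8)] axis yaw -21
[ 0.59687307 -0.1817496   0.1309561 ] [3.14109171e+00 6.41853895e-05 1.47192279e+00] 0.02154345079859613 13.025
red 1461.5 [150.  10.] [ 0.4871 -0.004   0.012 ] sizes [np.float64(70.0), np.float64(13.7)] axis yaw -6
red 211.0 [245. 235.] [ 0.5309 -0.1794  0.012 ] sizes [np.float64(25.4), np.float64(15.4)] axis yaw 73
```

View pics/w8.png

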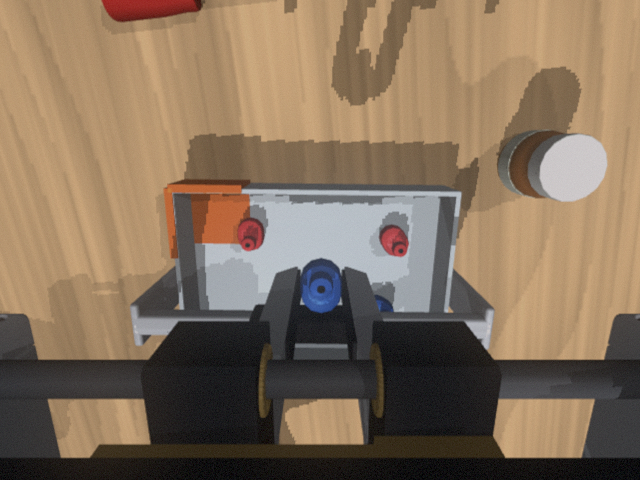

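Four blanks are visible: reds at (250,235) and (395,240), blue held at (321,289), and the other blue partly hidden under the bar at (385,305). The drop spot is clear.

>>> move_arm:
  targets:
    - [[0,0,50],[0,0,0],-1]
    - [[0,0,85],[0,0,0],-1]
    - [[0,0,103],[0,0,0],-1]
    - [[0,0,103],[0,0,0],-1]
    - [[0,0,103],[0,0,0],-0.3]
    - [[0,0,103],[0,0,0],-0.3]
    - [[0,0,103],[0,0,0],-0.3]
    - [[0,0,80],[0,0,0],-0.3]
    - [[0,0,30],[0,0,0],-0.3]
    - [[0,0,-30],[0,0,0],-0.3]
    - [[0,0,-80],[0,0,0],0.3]
    - [[0,0,-80],[0,0,0],0.3]
    - [[0,0,-80],[0,0,0],0.3]

```text
time: 14.65
tool_pos: [0.5968, -0.1831, 0.2101]
ee_rot: [-3.141, 0.0, 1.47]
wrist_force: [0.5, 0.4, -0.3]
width: 0.0593
```

```bash
python3 - <<'E'
from h import *
im,K,T,m=snap('wrist','pics/w9.png'); o=status.get_obs(); print(o['tool_pos'],o['time'],o['width'])
for c in('red','blue'):
    for b in blobs(im,c)[:4]: print(c,b[0],np.round(b[1]),np.round(ray(*b[1],.012,K,T),4))
# grip in top view
im,K,T,m=snap('top','pics/top1.png'); 
cv2.imwrite('pics/tc1.png',cv2.resize(im[180:310,390:520,::-1],(520,520),interpolation=cv2.INTER_CUBIC))
E
```

```text
[ 0.59624629 -0.18281807  0.2086769 ] 14.7 0.06024232349509101
red 1946.0 [187.  27.] [0.4883 0.0046 0.012 ]
red 122.0 [263. 214.] [ 0.5334 -0.1803  0.012 ]
red 47.0 [375. 216.] [ 0.6521 -0.194   0.012 ]
blue 198.0 [324. 213.] [ 0.5986 -0.1852  0.012 ]
```

View pics/w9.png

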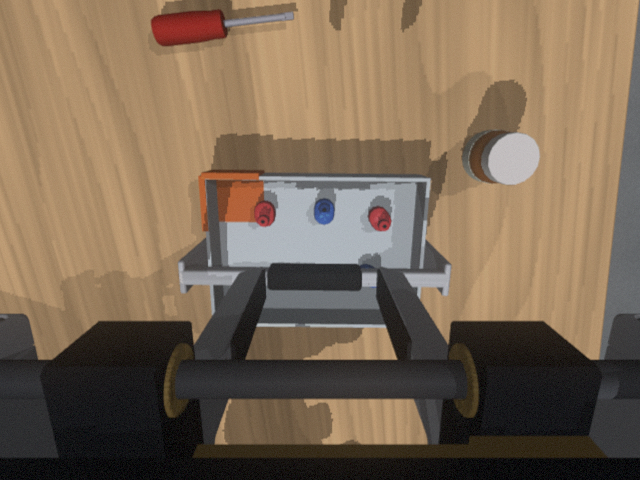

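The picture shows all four blanks in the tote: red (263,214), blue (324,213), red (375,216) and blue under the bar at (370,268). The grip is centred at (315,276). Next I'll move over the handle.

```bash
python3 - <<'E'
from h import *
im,K,T,m=snap('wrist')
im0=im
for q in((269,277),(361,277),(315,264),(315,277)): print(ray(*q,.106,K,T))
for q in((204,174),(431,179)): print(ray(*q,.04,K,T))
a=ray(204,174,.04,K,T)-ray(431,179,.04,K,T); print(np.arctan2(-a[1],-a[0]))
print(go([.5866,-.2240,.18],down(-.1)))
E
```

```text
[ 0.54762956 -0.21449238  0.106     ]
[ 0.62394065 -0.22207836  0.106     ]
[ 0.58700606 -0.20688402  0.106     ]
[ 0.58580648 -0.21828749  0.106     ]
[ 0.48727749 -0.12922746  0.04      ]
[ 0.70261774 -0.15566555  0.04      ]
-0.1221622155020172
(array([-42. ,  -5.1,  27.8]), array([-0.3,  0.1, 90. ]))
```

>>> move_arm:
  targets:
    - [[-41,-5,28],[0,0,90.5],0.3]
    - [[-41,-5,28],[0,0,90.5],0.3]
    - [[-41,-5,28],[0,0,90.5],0.3]
    - [[-41,-5,28],[0,0,90.5],0.3]
    - [[-41,-5,28],[0,0,90.5],0.3]
    - [[-41,-5,28],[0,0,90.5],0.3]
    - [[-41,-5,28],[0,0,90.5],0.3]
    - [[-41,-5,28],[0,0,90.5],0.3]
    - [[-41,-5,28],[0,0,90.5],0.3]
    - [[-41,-5,28],[0,0,90.5],0.3]
    - [[-41,-5,28],[0,0,90.5],0.3]

```text
time: 16.18
tool_pos: [0.5875, -0.2232, 0.1814]
ee_rot: [-3.141, 0.002, -0.108]
wrist_force: [-1.1, 0.3, -0.7]
width: 0.0612
```

```bash
python3 - <<'E'
from h import *
im,K,T,m=snap('wrist','pics/w10.png')
o=status.get_obs(); print(o['tool_pos'],o['ee_rot'],o['time'],o['joint_positions'])
print(go([.5862,-.2230,.077],down(-.11)))
E
```

```text
[ 0.58762982 -0.22323157  0.18170153] [-3.14121000e+00  1.25538140e-03 -1.08452786e-01] 16.225 [-4.53173459e-01  2.69251540e-01  1.20703799e+00 -6.43880730e-05
  1.66661396e+00  1.22606978e+00]
(array([ -1.3,  -0. , 104.7]), array([-0. ,  0.1,  0.1]))
```

View pics/w10.png

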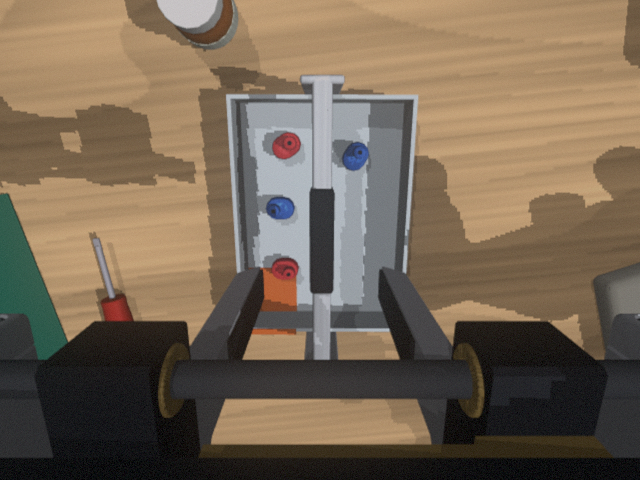

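The grip is aligned with the tool (column 321, rows 190–292), and all four blanks are visible. I'll grasp the grip and lift straight up.

>>> move_arm:
  targets:
    - [[-1,0,50],[0,0,0],0.3]
    - [[-1,0,85],[0,0,0],0.3]
    - [[-1,0,104],[0,0,0],0.3]
    - [[-1,0,104],[0,0,0],0.3]
    - [[-1,0,104],[0,0,0],-1]
    - [[-1,0,104],[0,0,0],-1]
    - [[-1,0,104],[0,0,0],-1]
    - [[-1,0,104],[0,0,0],-1]
    - [[-1,0,104],[0,0,0],-1]
    - [[-1,0,104],[0,0,0],-1]
    - [[-1,0,99],[0,0,0],-1]
    - [[-1,0,84],[0,0,0],-1]
    - [[-1,0,59],[0,0,0],-1]
    - [[-1,0,29],[0,0,0],-1]
    - [[-1,0,-6],[0,0,0],-1]
    - [[-1,0,-46],[0,0,0],-1]
    - [[-1,0,-86],[0,0,0],-1]
    - [[-1,0,-111],[0,0,0],-1]
    - [[-1,0,-121],[0,0,0],-1]
    - [[-1,0,-121],[0,0,0],-1]

```text
time: 18.73
tool_pos: [0.587, -0.2233, 0.3039]
ee_rot: [3.141, -0.001, -0.109]
wrist_force: [0.4, 0.6, -4.3]
width: 0.0175
```

```bash
python3 - <<'E'
from h import *
o=status.get_obs(); print({k:np.round(v,3) for k,v in o.items()})
y=rpy([0,0,-.109])           # tote now
for th in (15,25,35):
    ax=y.apply(np.array([-1,-1,0])/2**.5)   # world axis: lowers -x,+y
    print(th,go(o['tool_pos'],R.from_rotvec(np.radians(th)*ax)*rpy(o['ee_rot'])), (R.from_rotvec(np.radians(th)*ax)*y).apply([-.1065,.0765,.0035-.096]))
im,K,T,m=snap('wrist','pics/w11.png')
E
```

```text
{'time': np.float64(18.725), 'joint_positions': array([-0.454,  0.271,  0.965, -0.   ,  1.905,  1.226]), 'qvel': array([-0.   ,  0.017,  0.046,  0.002, -0.006, -0.001]), 'joint_torque': array([ 4.0000e-03, -4.4798e+01, -3.2795e+01,  4.9000e-02, -2.7000e-02,
        0.0000e+00]), 'tool_pos': array([ 0.587, -0.223,  0.304]), 'ee_rot': array([ 3.141e+00, -1.000e-03, -1.090e-01]), 'wrist_force': array([ 0.374,  0.606, -4.316]), 'wrist_torque': array([ 0.035,  0.083, -0.003]), 'width': np.float64(0.018)}
15 (array([0., 0., 0.]), array([-10.6,  10.6,  -0. ])) [-0.07979921  0.06552329 -0.12283946]
25 (array([0., 0., 0.]), array([-17.7,  17.7,  -0. ])) [-0.06548534  0.04769162 -0.1385205 ]
35 (array([0., 0., 0.]), array([-24.7,  24.8,  -0. ])) [-0.04968438  0.02800737 -0.14999267]
```

The tote is held: wrist load 4.3 N and width 17.5 mm. Next I'll tilt it gradually towards the orange corner.

>>> move_arm:
  targets:
    - [[0,0,-5],[-2,2,0],-1]
    - [[0,0,-10],[-5,5,0],-1]
    - [[0,0,-20],[-8,8,0],-1]
    - [[0,0,-20],[-11,11,0],-1]
    - [[0,0,-20],[-14,14,0],-1]
    - [[0,0,-20],[-17,17,0],-1]
    - [[0,0,-20],[-19,19,0],-1]
    - [[0,0,-20],[-21,21,0],-1]
    - [[0,0,-20],[-23,23,0],-1]
    - [[0,0,-20],[-25,25,0],-1]
    - [[0,0,-20],[-25,25,0],-1]
    - [[0,0,-20],[-25,25,0],-1]
    - [[0,0,-20],[-25,25,0],-1]
    - [[0,0,-20],[-25,25,0],-1]
    - [[0,0,-20],[-25,25,0],-1]
    - [[0,0,-20],[-25,25,0],-1]
    - [[0,0,-20],[-25,25,0],-1]
    - [[0,0,-20],[-25,25,0],-1]

```text
time: 21.02
tool_pos: [0.5869, -0.2232, 0.3235]
ee_rot: [2.677, -0.422, -0.008]
wrist_force: [-0.5, 0.3, -2.7]
width: 0.018
```

```bash
python3 - <<'E'
from h import *
o=status.get_obs(); print({k:np.round(o[k],3) for k in('time','joint_positions','tool_pos','ee_rot','wrist_force','wrist_torque','width')})
R0=rpy(o['ee_rot'])*R.from_euler('x',np.pi); print('tilt',np.degrees(np.arccos(R0.as_matrix()[2,2])))
w,*_=snap('wrist','pics/w12.png'); s,*_=snap('side','pics/s12.png'); t,*_=snap('top','pics/t12.png')
f=lambda a:cv2.resize(a[:,:,::-1],(400,300),interpolation=cv2.INTER_AREA)
cv2.imwrite('pics/m12.png',np.vstack([np.hstack([f(w),f(s)]),np.hstack([f(t),f(t[150:330,360:600])])]))
E
```

```text
{'time': np.float64(21.025), 'joint_positions': array([-0.262, -0.109,  1.46 , -0.364,  1.289,  1.43 ]), 'tool_pos': array([ 0.587, -0.223,  0.323]), 'ee_rot': array([ 2.677, -0.422, -0.008]), 'wrist_force': array([-0.462,  0.334, -2.73 ]), 'wrist_torque': array([ 0.578,  0.455, -0.02 ]), 'width': np.float64(0.018)}
tilt 35.35736377239682
```

View pics/m12.png

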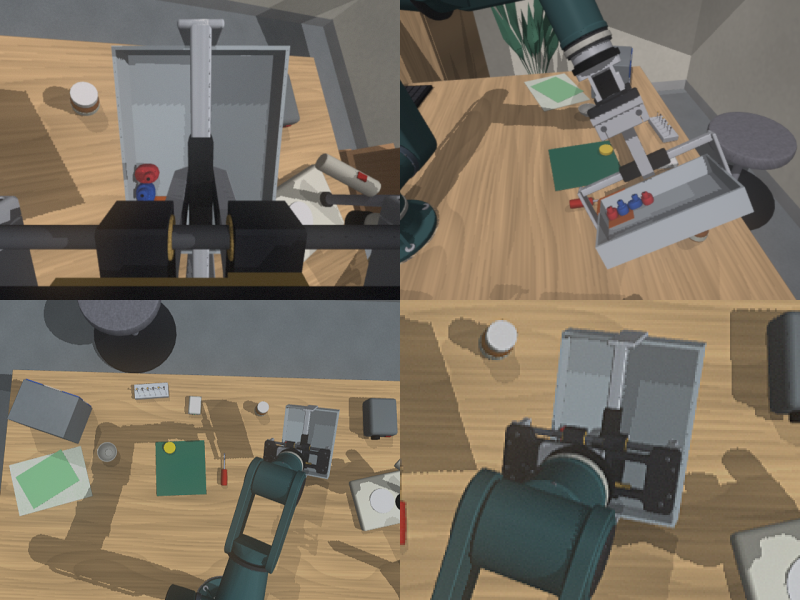

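The three views (10th picture) show the tote held at 35° and clear of the bench, with the orange corner lowest. All four blanks have slid to the +y wall, but they sit in a row running out from the corner (side view). I'll measure their distances to the corner and plan a tilt that bunches them.

```bash
cat >> h.py <<'E'
def tote():
    o=status.get_obs(); Rt=rpy(o['ee_rot']); R0=Rt*R.from_euler('x',np.pi)
    g=np.array(o['tool_pos'])-Rt.apply([0,0,.019]); return R0,g-R0.apply([0,0,.096])
def blanks(f=None):
    R0,p=tote(); im,K,T,m=snap('side',f); h=cv2.cvtColor(im,cv2.COLOR_RGB2HSV)
    d=R0.inv().as_matrix(); Tt=np.eye(4); Tt[:3,:3]=d@T[:3,:3]; Tt[:3,3]=d@(T[:3,3]-p)
    print('g in tote',np.round(R0.inv().apply([0,0,-1]),2))
    for c in('red','blue','orange'):
        for b in blobs(im,c,15):
            q=ray(*b[1],.012,K,Tt)
            if abs(q[0])<.13 and abs(q[1])<.1:
                bx=np.array([ray(*c2,.012,K,Tt) for c2 in cv2.boxPoints(b[1:])])
                print(c,b[0],np.round(b[1]),np.round(q[:2]*1e3),'d corner',round(np.hypot(q[0]+.1065,q[1]-.0765)*1e3),'x range',np.round(bx[:,0].min()*1e3),np.round(bx[:,0].max()*1e3))
    return im
def tilt(gx,gy,yaw=-.109):
    "tool rotation with tote tilted gx deg towards -x and gy deg towards +y"
    th=np.hypot(gx,gy); ax=np.array([-gy,-gx,0])/th
    return rpy([0,0,yaw])*R.from_rotvec(np.radians(th)*ax)*R.from_euler('x',-np.pi)
E
python3 - <<'E'
from h import *
blanks()
o=status.get_obs()
for a in((25,25),(33,6),(30,-8),(20,-20),(33,0)): print(a,go(o['tool_pos'],tilt(*a))[1])
E
```

```text
g in tote [-0.41  0.41 -0.82]
red 40.0 [341. 344.] [-91.  47.] d corner 33 x range -98.0 -84.0
red 17.5 [336. 336.] [-97.  73.] d corner 10 x range -100.0 -95.0
blue 209.0 [375. 324.] [-47.  62.] d corner 61 x range -63.0 -32.0
blue 202.0 [355. 332.] [-72.  62.] d corner 37 x range -86.0 -60.0
(25, 25) [ 0.  0. -0.]
(33, 6) [18.   7.5  5.7]
(30, -8) [31.7  4.6  8.2]
(20, -20) [43.9 -5.1  8.7]
(33, 0) [23.8  7.5  7. ]
```

>>> move_arm:
  targets:
    - [[0,0,0],[7,2,2],-1]
    - [[0,0,0],[14,4,4],-1]
    - [[0,0,0],[21,6,6],-1]
    - [[0,0,0],[28,6,7.6],-1]
    - [[0,0,0],[28,6,7.6],-1]
    - [[0,0,0],[28,6,7.6],-1]
    - [[0,0,0],[28,6,7.6],-1]

```text
time: 22.1
tool_pos: [0.5871, -0.2221, 0.3237]
ee_rot: [-3.061, -0.549, -0.129]
wrist_force: [0.1, -0.2, -4.1]
width: 0.0181
```

```bash
python3 - <<'E'
from h import *
im=blanks('pics/s13.png')
o=status.get_obs();print(o['tool_pos'],o['time'],o['joint_positions'])
for a in((25,25),(33,-10),(33,-15)): print(a,go(o['tool_pos'],tilt(*a))[1])
E
```

```text
g in tote [-0.52 -0.07 -0.85]
[ 0.58718426 -0.2220239   0.3238102 ] 22.15 [-0.63548877 -0.1130134   1.43939979  0.33574865  1.37218291  1.04937915]
(25, 25) [-28.   -6.   -7.5]
(33, -10) [5.5 1.6 1.6]
(33, -15) [10.2  1.7  3. ]
```

```bash
sed -i "s/((0,150,90),(7,255,255)),((173,150,90),(180,255,255))/((0,120,40),(7,255,255)),((170,120,40),(180,255,255))/; s/((105,130,60)/((105,100,40)/" h.py; python3 - <<'E'
from h import *
im=blanks('pics/s14.png')
R0,p=tote()
im,K,T,m=snap('wrist','pics/w14.png'); d=R0.inv().as_matrix(); Tt=np.eye(4); Tt[:3,:3]=d@T[:3,:3]; Tt[:3,3]=d@(T[:3,3]-p)
for c in('red','blue'):
    for b in blobs(im,c,15): print('wrist',c,b[0],np.round(b[1]),np.round(ray(*b[1],.012,K,Tt)[:2]*1e3))
E
```

```text
g in tote [-0.52 -0.07 -0.85]
red 96.0 [343. 308.] [-92.  48.] d corner 32 x range -104.0 -80.0
blue 110.5 [356. 300.] [-72.  50.] d corner 44 x range -83.0 -62.0
wrist red 724.5 [240. 278.] [-25.  59.]
wrist blue 649.5 [238. 308.] [-48.  63.]
```

```bash
python3 - <<'E'
from h import *
o=status.get_obs()
for a in((28,-22),(28,0),(27,15),(25,25)): print(a,go(o['tool_pos'],tilt(*a))[1])
E
```

```text
(28, -22) [16.9 -3.1  5. ]
(28, 0) [-4.1 -3.5 -0.9]
(27, 15) [-18.4  -4.3  -4.9]
(25, 25) [-28.   -6.   -7.5]
```

>>> move_arm:
  targets:
    - [[0,0,0],[9,-2,3],-1]
    - [[0,0,0],[17,-3,5],-1]
    - [[0,0,0],[17,-3,5],-1]
    - [[0,0,0],[8,-3,2],-1]
    - [[0,0,0],[-1,-3,0],-1]
    - [[0,0,0],[-4,-3.5,-1],-1]

```text
time: 23.0
tool_pos: [0.5871, -0.2202, 0.3267]
ee_rot: [3.136, -0.493, -0.102]
wrist_force: [0.2, -0.5, -3.5]
width: 0.0181
```

```bash
cat >> h.py <<'E'
def allv():
    blanks('pics/s_l.png'); R0,p=tote(); d=R0.inv().as_matrix()
    for n in('wrist','top'):
        im,K,T,m=snap(n,f'pics/{n}_l.png'); Tt=np.eye(4); Tt[:3,:3]=d@T[:3,:3]; Tt[:3,3]=d@(T[:3,3]-p)
        for c in('red','blue'):
            for b in blobs(im,c,15):
                q=ray(*b[1],.012,K,Tt)
                if abs(q[0])<.12 and abs(q[1])<.09: print(n,c,b[0],np.round(b[1]),np.round(q[:2]*1e3))
E
python3 - <<'E'
from h import *
allv()
o=status.get_obs();print(o['tool_pos'],o['time'])
for a in((27,15),(25,25)): print(a,go(o['tool_pos'],tilt(*a))[1])
E
```

```text
g in tote [-0.47  0.   -0.88]
red 295.5 [338. 317.] [-93.  38.] d corner 41 x range -106.0 -82.0
red 292.0 [395. 302.] [-22.  26.] d corner 98 x range -35.0 -9.0
blue 651.5 [366. 307.] [-58.  35.] d corner 64 x range -85.0 -33.0
wrist red 394.0 [275. 273.] [-21.  34.]
wrist blue 264.0 [262. 306.] [-47.  44.]
top red 45.0 [446. 260.] [-94.  46.]
top red 38.5 [462. 228.] [-19.  28.]
top blue 29.5 [451. 244.] [-58.  43.]
[ 0.58714989 -0.22077963  0.3250463 ] 23.15
(27, 15) [-14.5  -1.   -3.4]
(25, 25) [-24.2  -2.7  -5.8]
```

>>> move_arm:
  targets:
    - [[0,0,0],[10,0,3],-1]
    - [[0,0,0],[21,0,6],-1]
    - [[0,0,0],[21,0,6],-1]
    - [[0,0,0],[12,0,3],-1]
    - [[0,0,0],[2,0,0],-1]
    - [[0,0,0],[0,0,0],-1]

```text
time: 23.9
tool_pos: [0.5874, -0.2202, 0.3268]
ee_rot: [3.137, -0.494, -0.102]
wrist_force: [-0.1, -0.5, -2.7]
width: 0.0179
```

```bash
python3 - <<'E'
from h import *
allv()
o=status.get_obs();print(o['tool_pos'],o['time'])
for a in((5,30),(20,20),(15,30),(25,25)): print(a,go(o['tool_pos'],tilt(*a))[1])
E
```

```text
g in tote [-0.47  0.   -0.88]
red 280.5 [339. 321.] [-94.  30.] d corner 48 x range -110.0 -77.0
red 38.0 [346. 383.] [-95. -55.] d corner 132 x range -106.0 -83.0
blue 712.0 [347. 354.] [-89. -19.] d corner 97 x range -106.0 -72.0
[ 0.58700288 -0.22137231  0.32465252] 24.05
(5, 30) [-29.3 -22.5  -7.1]
(20, 20) [-19.4  -7.8  -4.6]
(15, 30) [-29.1 -12.5  -7.1]
(25, 25) [-24.1  -2.7  -5.8]
```

>>> move_arm:
  targets:
    - [[0,0,0],[-10,-4,-2],-1]
    - [[0,0,0],[-19,-8,-4.6],-1]
    - [[0,0,0],[-29,-12,-7],-1]
    - [[0,0,0],[-29,-22,-7],-1]
    - [[0,0,0],[-29,-22,-7],-1]
    - [[0,0,0],[-29,-22,-7],-1]
    - [[0,0,0],[-29,-22,-7],-1]

```text
time: 24.92
tool_pos: [0.586, -0.224, 0.3261]
ee_rot: [2.624, -0.096, -0.089]
wrist_force: [0.4, -0.5, -2.8]
width: 0.018
```

```bash
python3 - <<'E'
from h import *
allv()
o=status.get_obs();print(o['tool_pos'],o['time'],o['joint_positions'])
for a in((-20,28),(-10,28),(15,30),(25,25)): print(a,go(o['tool_pos'],tilt(*a))[1])
E
```

```text
g in tote [-0.1   0.49 -0.86]
red 84.5 [313. 349.] [-92.   2.] d corner 76 x range -103.0 -80.0
red 62.0 [309. 326.] [-95.  74.] d corner 11 x range -100.0 -91.0
blue 104.0 [319. 334.] [-85.  42.] d corner 41 x range -93.0 -77.0
blue 41.0 [310. 338.] [-94.  33.] d corner 45 x range -100.0 -89.0
wrist red 65.0 [342. 350.] [-84. -15.]
wrist blue 33.0 [300. 353.] [-87.  16.]
top red 98.0 [496. 280.] [-89. -14.]
top blue 83.0 [472. 278.] [-91.  36.]
top blue 35.0 [487. 281.] [-93.   4.]
[ 0.58596808 -0.22373293  0.32552509] 25.075 [-0.18275877  0.14133209  1.16838675 -0.50933071  1.67090234  1.40802929]
(-20, 28) [  1.3 -24.4  -6.7]
(-10, 28) [  1.5 -14.8  -4.1]
(15, 30) [-0.5  9.1  2.1]
(25, 25) [ 4.2 18.7  4.9]
```

>>> move_arm:
  targets:
    - [[0,0,0],[0,-8,-2],-1]
    - [[0,0,0],[1,-16,-4],-1]
    - [[0,0,0],[1,-24,-7],-1]
    - [[0,0,0],[1,-24,-7],-1]
    - [[0,0,0],[1,-15,-4],-1]
    - [[0,0,0],[1,-6,-1],-1]
    - [[0,0,0],[1,4,1],-1]
    - [[0,0,0],[3,13,3],-1]
    - [[0,0,0],[4,19,5],-1]
    - [[0,0,0],[4,19,5],-1]
    - [[0,0,0],[4,19,5],-1]
    - [[0,0,0],[4,19,5],-1]
    - [[0,0,0],[4,19,5],-1]

```text
time: 26.7
tool_pos: [0.5878, -0.2232, 0.3234]
ee_rot: [2.673, -0.423, -0.005]
wrist_force: [0.0, 0.0, -3.3]
width: 0.0177
```

```bash
python3 - <<'E'
from h import *
allv()
o=status.get_obs();print(o['tool_pos'],o['time'])
for a in((28,0),(5,30),(25,25)): print(a,go(o['tool_pos'],tilt(*a))[1])
E
```

```text
g in tote [-0.41  0.41 -0.81]
red 323.5 [342. 338.] [-90.  62.] d corner 22 x range -109.0 -73.0
red 250.0 [402. 315.] [-15.  57.] d corner 94 x range -27.0 -1.0
blue 320.0 [381. 322.] [-41.  60.] d corner 68 x range -59.0 -24.0
blue 284.0 [361. 330.] [-66.  62.] d corner 43 x range -82.0 -52.0
wrist red 892.5 [234. 270.] [-18.  63.]
wrist blue 883.0 [234. 304.] [-45.  65.]
top red 18.0 [461. 225.] [-10.  63.]
[ 0.5874821  -0.22321635  0.3230621 ] 26.85
(28, 0) [24.2  2.5  6.1]
(5, 30) [ -4.4 -19.3  -5.3]
(25, 25) [ 0.1 -0.1  0.1]
```

>>> move_arm:
  targets:
    - [[0,0,0],[10,1,2],-1]
    - [[0,0,0],[19,2,5],-1]
    - [[0,0,0],[28,2,7],-1]
    - [[0,0,0],[37,2,9],-1]
    - [[0,0,0],[45,3,12],-1]
    - [[0,0,0],[45,3,12],-1]
    - [[0,0,0],[42,3,11],-1]
    - [[0,0,0],[32,2,8],-1]
    - [[0,0,0],[24,2,6],-1]
    - [[0,0,0],[24,2,6],-1]

```text
time: 28.1
tool_pos: [0.5877, -0.2193, 0.3263]
ee_rot: [3.135, -0.486, -0.101]
wrist_force: [0.3, 0.3, -3.7]
width: 0.0176
```

```bash
python3 - <<'E'
from h import *
allv()
o=status.get_obs();print(o['tool_pos'],o['time'])
for a in((28,0),(28,-15),(5,30),(25,25)): print(a,go(o['tool_pos'],tilt(*a))[1])
E
```

```text
g in tote [-0.47  0.01 -0.88]
red 308.0 [340. 323.] [-92.  26.] d corner 53 x range -106.0 -79.0
red 17.5 [341. 385.] [-100.  -55.] d corner 131 x range -106.0 -94.0
blue 645.5 [346. 360.] [-92. -26.] d corner 104 x range -108.0 -74.0
wrist blue 63.0 [342. 351.] [-85. -15.]
[ 0.5868332  -0.22303114  0.32324249] 28.25
(28, 0) [0.2 0.4 0. ]
(28, -15) [14.6  0.6  3.6]
(5, 30) [-29.1 -21.9  -7.2]
(25, 25) [-23.9  -2.1  -5.9]
```

```bash
python3 - <<'E'
from h import *
o=status.get_obs()
for a in((10,0),(-10,0),(-27,0)): print(a,go(o['tool_pos'],tilt(*a))[1])
E
```

```text
(10, 0) [  0.2 -17.6  -0. ]
(-10, 0) [  0.2 -37.6  -0. ]
(-27, 0) [  0.2 -54.6  -0.1]
```

>>> move_arm:
  targets:
    - [[0,0,0],[0,-10,0],-1]
    - [[0,0,0],[0,-19,0],-1]
    - [[0,0,0],[0,-28,0],-1]
    - [[0,0,0],[0,-37,0],-1]
    - [[0,0,0],[0,-46,0],-1]
    - [[0,0,0],[0,-54,0],-1]
    - [[0,0,0],[0,-54,0],-1]
    - [[0,0,0],[0,-54,0],-1]
    - [[0,0,0],[0,-54,0],-1]
    - [[0,0,0],[0,-54,0],-1]
    - [[0,0,0],[0,-54,0],-1]

```text
time: 29.62
tool_pos: [0.5862, -0.2231, 0.3256]
ee_rot: [3.137, 0.457, -0.113]
wrist_force: [-0.8, -0.3, -2.4]
width: 0.0178
```

```bash
python3 - <<'E'
from h import *
allv()
o=status.get_obs();print(o['tool_pos'],o['ee_rot'],o['time'],o['joint_positions'])
for a in((0.01,0),(15,7),(28,14),(30,14),(25,25)): print(a,go([.587,-.222,.3235],tilt(*a)))
E
```

```text
g in tote [ 0.44  0.   -0.9 ]
red 277.5 [430. 316.] [98. 35.] d corner 209 x range 75.0 122.0
blue 679.0 [443. 354.] [ 98. -21.] d corner 227 x range 77.0 122.0
wrist red 1142.0 [262. 101.] [96. 38.]
wrist red 1116.0 [423. 106.] [ 93. -65.]
wrist blue 1125.0 [374. 101.] [ 96. -33.]
wrist blue 338.5 [344. 106.] [ 93. -14.]
top red 64.5 [458. 210.] [99. 36.]
[ 0.58665663 -0.22311898  0.3240241 ] [ 3.1374906   0.45993831 -0.11242589] 29.775 [-0.38471167  0.6929939   0.40043637 -0.20272981  2.4823452   1.16443104]
(0.01, 0) (array([ 0.4, -1.2,  0.4]), array([ 0.2, 26.4, -0.1]))
(15, 7) (array([ 0.4, -1.2,  0.4]), array([-6.7, 41.3,  1.5]))
(28, 14) (array([ 0.4, -1.2,  0.4]), array([-13.8,  54.2,   3.2]))
(30, 14) (array([ 0.4, -1.2,  0.4]), array([-13.8,  56.2,   3.2]))
(25, 25) (array([ 0.4, -1.2,  0.4]), array([-24.8,  50.9,   5.8]))
```

>>> move_arm:
  targets:
    - [[0,0,0],[0,9,0],-1]
    - [[0,0,0],[0,18,0],-1]
    - [[0,0,0],[0,26,0],-1]
    - [[0,0,0],[-5,36,1],-1]
    - [[0,0,0],[-9,46,2],-1]
    - [[0,0,0],[-14,56,3],-1]
    - [[0,0,0],[-14,56,3],-1]
    - [[0,0,0],[-14,56,3],-1]
    - [[0,0,0],[-14,56,3],-1]
    - [[0,0,0],[-14,56,3],-1]
    - [[0,0,0],[-14,56,3],-1]

```text
time: 31.15
tool_pos: [0.5878, -0.2239, 0.324]
ee_rot: [2.87, -0.512, -0.034]
wrist_force: [-0.1, 0.7, -2.4]
width: 0.0181
```

```bash
python3 - <<'E'
from h import *
allv()
o=status.get_obs();print(o['tool_pos'],o['time'])
for a in((20,25),(25,25)): print(a,go([.587,-.222,.3235],tilt(*a)))
E
```

```text
g in tote [-0.49  0.23 -0.84]
red 381.0 [350. 355.] [-89.   6.] d corner 73 x range -107.0 -73.0
red 286.0 [366. 320.] [-64.  54.] d corner 48 x range -77.0 -52.0
blue 464.0 [347. 330.] [-90.  52.] d corner 29 x range -109.0 -71.0
wrist red 116.5 [240. 318.] [-56.  61.]
wrist red 46.0 [300. 352.] [-85.  16.]
[ 0.58717561 -0.22347555  0.32342083] 31.3
(20, 25) (array([-0.2, -1.4, -0.6]), array([-10.3,  -9.3,  -3.7]))
(25, 25) (array([-0.2, -1.4, -0.6]), array([-10.4,  -4.4,  -3.1]))
```

Bunched: reds at (−64,54) and (−89,6), with both blues in the corner area. Next I'll return to the 45° tilt to settle them.

>>> move_arm:
  targets:
    - [[0,0,-15],[-4,-2,-1],-1]
    - [[0,0,-15],[-8,-3,-2],-1]
    - [[0,0,-15],[-10.5,-4.5,-3],-1]
    - [[0,0,-15],[-10.5,-4.5,-3],-1]
    - [[0,0,-15],[-10.5,-4.5,-3],-1]
    - [[0,0,-15],[-10.5,-4.5,-3],-1]
    - [[0,0,-15],[-10.5,-4.5,-3],-1]
    - [[0,0,-15],[-10.5,-4.5,-3],-1]
    - [[0,0,-15],[-10.5,-4.5,-3],-1]
    - [[0,0,-15],[-10.5,-4.5,-3],-1]

```text
time: 32.55
tool_pos: [0.58, -0.219, 0.3361]
ee_rot: [2.676, -0.42, -0.01]
wrist_force: [0.4, 0.1, -3.0]
width: 0.0178
```

```bash
python3 - <<'E'
from h import *
allv(); print('--'); im=blanks('pics/s20.png')
o=status.get_obs();print(o['tool_pos'],o['time'],o['width'],o['wrist_force'])
t,*_=snap('top')
a=cv2.resize(im[270:400,270:440,::-1],(400,306),interpolation=cv2.INTER_CUBIC);b=cv2.resize(t[:,:,::-1],(400,306))
cv2.imwrite('pics/m20.png',np.hstack([a,b]))
E
```

```text
g in tote [-0.41  0.41 -0.82]
red 380.5 [334. 351.] [-91.   9.] d corner 69 x range -108.0 -74.0
red 279.0 [355. 324.] [-65.  54.] d corner 47 x range -80.0 -51.0
blue 308.5 [337. 330.] [-88.  57.] d corner 27 x range -106.0 -70.0
wrist red 119.0 [240. 317.] [-56.  61.]
wrist red 58.5 [300. 350.] [-84.  16.]
--
g in tote [-0.41  0.41 -0.82]
red 379.5 [336. 351.] [-89.   8.] d corner 71 x range -106.0 -73.0
red 279.0 [355. 324.] [-65.  54.] d corner 47 x range -80.0 -51.0
blue 308.5 [337. 330.] [-88.  57.] d corner 27 x range -106.0 -70.0
[ 0.57996057 -0.21895951  0.33605397] 32.75 0.017620326413673164 [ 0.13203349  0.39294422 -3.81542608]
```

View pics/m20.png

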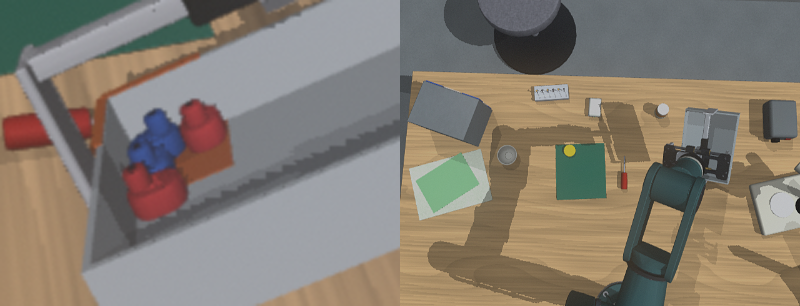

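The picture shows all four blanks bunched in an L around the orange corner and at rest. The tote is held high, and the bystanders are where they were. Handing in.

```bash
python3 -c "
from h import *
print(order.close_job())"
```

```text
the job is handed in; nothing more can be done
None
```

I put both mat blanks into the tote while it stood on the bench, then lifted it by the grip and tipped it about 35°, orange corner lowest. I handed the job in still holding it there, at about 33 s of the 72 s.

**Re-tilting:** After the first tilt the blanks lay in a single row along one wall. The farthest was roughly 86 mm from the corner, so I tilted the tote several more times, briefly dipping its other end, until they bunched up.

**Last checks:**
- **Blanks:** All four are in an L around the orange corner, the two blues innermost. The two reds measured about 47 and 70 mm from the corner. The blues touch in the picture and measured as one blob, about 27 mm from it. Positions changed by no more than about 2 mm between consecutive pictures, so they are at rest.
- **Tote:** It is firmly held (grip width 17.6 mm), with its lowest corner roughly 0.2 m above the bench, worked out from the arm's pose.
- **Bystanders:** The final top view shows the puck, driver, jar, case and dish where they were. I judged this by eye and did not measure it.

No check failed. Views disagreed by up to about 10 mm on blank positions inside the tilted tote, because the handle and fingers partly hid them.

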